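# Make up two analyser service kits

### The arm

A 7-joint arm with a two-finger parallel gripper is mounted at the origin on the work surface. World frame = base frame: x ahead of the robot, y to its left, z up, the work surface at z = 0. Lengths are in m, angles in rad, forces in N, time in s.
With the tool pointing down it reaches from about 0.4 to 0.85 m from the base axis. Payload 10.4 kg.
Tool frame: the origin (TCP) lies at the very end of the fingers, on their centre line; the grasp point (between the pads) lies 19 mm behind it (manip.grip_depth is the distance from the TCP to the grasp point, in m); z points along the fingers, y is the direction in which the jaws open and shut (so a half turn about z gives the same grasp; the last joint's range is limited). The gripper opens to 85 mm and grips with 20 to 120 N. Pads are 22 mm wide; open, the fingers measure 114 mm over their backs; the gripper's body (76 mm by 85 mm) begins 54 mm behind the grasp point. The pads swing forward as they close: fully open they stand 13 mm farther back than shut.
Start: joints at [-0.023, 0.332, -0.065, 1.46, 0.022, 1.35, -0.088], TCP at [0.625, 0, 0.231] pointing down, gripper open.
Joint ranges: [-2.6, 2.6], [-0.5, 2.12], [-1.47, 1.34], [0.16, 2.42], [-1.27, 4.41], [0.06, 2.06], [-2.6, 2.6]. Speed limits (rad/s): [2.22, 2.22, 2.79, 2.79, 3.14, 3.14, 3.14].

### API

Orientations are given as a unit quaternion [x, y, z, w].
In Python, from workcell import manip gives the robot as it stands.
- The arm moves only by the tool step_arm, never from a script. Its argument "motion" is a list of rows, each a list of 6 numbers: the shift along the tool's x, y, z in mm, then the turn, a rotation vector about the tool's x, y, z in degrees. A call has 1 to 20 rows; each row shifts and turns the pose as measured when the row begins, along the tool's axes as they then stand; what a row does not reach is not made up. A row lasts 1/8 s, in which the tool goes at most 62.5 mm and 10.7 degrees, less where a joint would pass 70% of its speed; a pose out of reach is approached as far as the arm can. A call with a gripper value outside its range is refused whole. "jaw" is the finger opening in mm, from 0 to 85.4, set as the call begins (left out, the last holds). The fingers move at their own pace and stop on an object; "force" is the grip in N (left out, the last holds). Time passes only in rows, so rows that do not move let the fingers close. It gives the time, the measured TCP pose, the force and the opening at its end, in the units of the state.
- manip.get_obs(): the state, without advancing time (a new reading comes with each control period).
- manip.camera(name): name is "scene" or "side" or "wrist"; returns the picture (400x640x3 uint8, blue, green, red); there is no depth.
- manip.camera_info(name): a dict with "camera_matrix" (3x3 intrinsics, pixels), "R" (3x3) and "t" (3): a world point X has camera coordinates R X + t. Camera axes: x right, y down, z forward; pixel columns grow to the right and rows downward; lengths in m; the calibration is good to about 2 mm. A picture is of the moment at which its call begins: read the wrist's pose just before it. camera_info takes no time and is no camera call; for the wrist camera it gives the pose at the moment of the call.
- manip.hand_in(): hands the job in, once; it reports no verdict.
The state is a dict: "clock": time; "joint_pos": joint angles; "joint_velocities": joint speeds; "tau": joint torques, N m; "position": TCP position; "ee_rot": TCP orientation; "ft_force": force on the tool from outside, world axes, zero at the start; "torque": the same for the moment, N m; "grip_width": opening from 0.0 (shut) to 1.0 (fully open).
Only numpy, scipy, OpenCV 4.12 (cv2) and the standard library are available. Lean on these libraries where they do the work, as an engineer would, in place of code of your own. Each camera call takes 0.05 s, during which the arm holds its last target.

### The job

Make up the two analyser service kits from the stock on the bench: in the yellow tray stand the blue drying cartridge in the black-lined bay and the white crucible in the white-lined bay; in the green tray stand the white filter cartridge in the black-lined bay and the red sensor module in the white-lined bay. Stand each thing upright in the middle of its bay and let it go. Leave the orange cartridge, the amber jar and the brass weight standing where they are.

Things in the scene. Friction and masses are not known exactly. Their poses are not given: they have to be found in the camera images.
- tray_yellow: Yellow kit tray, fixed, any yaw, 150 (x) x 100 mm (y), rim 8 mm high. Origin: centre of its underside, on the bench; z up. A divider (4 mm thick, 8 mm high) at x = 0 makes two bays of 68 (x) x 90 mm (y), floors 4 mm above the bench, each marked by a flush 56 x 78 mm liner: black-lined bay centred at x = +36 mm, y = 0; white-lined bay at x = -36 mm, y = 0.
- tray_green: Green kit tray, fixed, any yaw, 150 (x) x 100 mm (y), rim 8 mm high. Origin: centre of its underside, on the bench; z up. A divider (4 mm thick, 8 mm high) at x = 0 makes two bays of 68 (x) x 90 mm (y), floors 4 mm above the bench, each marked by a flush 56 x 78 mm liner: black-lined bay centred at x = +36 mm, y = 0; white-lined bay at x = -36 mm, y = 0.
- cart_blue_mid (a point): Drying cartridge: standing cartridge, 34 mm diameter, 70 mm tall in all: a round body of 62 mm dark blue all over, except for a black cap round its lowest 12 mm, and a 10 mm steel nipple, 8 mm high, on top; loose, about 0.1 kg. Point on its axis, 35 mm above its foot; z is up its axis. Belongs in the yellow tray's black-lined bay.
- crucible_mid (a point): White porcelain crucible with a lid fixed on (one solid piece), 50 mm tall in all, tapering from 28 mm diameter at the foot to 38 mm at 22 mm height and 40 mm at 38 mm height; the lid, 41 mm diameter, lies from 38 to 42 mm, with a 12 mm knob above; loose, about 0.07 kg. Point on its axis, 25 mm above its foot; z is up. Belongs in the yellow tray's white-lined bay.
- cart_white_mid (a point): Filter cartridge: standing cartridge, 34 mm diameter, 70 mm tall in all: a round body of 62 mm white all over, except for a black cap round its lowest 12 mm, and a 10 mm steel nipple, 8 mm high, on top; loose, about 0.1 kg. Point on its axis, 35 mm above its foot; z is up its axis. Belongs in the green tray's black-lined bay.
- sensor_mid (a point): Red sensor module, an upright block 46 mm (its x) by 34 mm (its y) by 44 mm high, with a brass port and a small black connector on top (50 mm in all); loose, about 0.12 kg, at any yaw. Point on its vertical centre line, 25 mm above its foot; z is up. Belongs in the green tray's white-lined bay, either way round.
- cart_orange_mid (a point): Spare cartridge: standing cartridge, 34 mm diameter, 70 mm tall in all: a round body of 62 mm orange all over, except for a black cap round its lowest 12 mm, and a 10 mm steel nipple, 8 mm high, on top; loose, about 0.1 kg. Point on its axis, 35 mm above its foot; z is up its axis. Surplus stock: stays where it stands.
- jar_mid (a point): Amber (brown) jar with a black lid, 40 mm diameter, 56 mm tall, loose. Point on its axis, 28 mm above its foot. Surplus stock: stays where it stands.
- weight_mid (a point): Brass check weight with a knob, 30 mm diameter, 42 mm tall, loose. Point on its axis, 21 mm above its foot. Surplus stock: stays where it stands.
Things that resemble listed ones, but are neither listed nor needed, are in the scene too. Leave any pink look-alike of the part that bears cart_blue_mid alone.

How it is judged:
By the outcome, as a careful person would: the job done as asked, in the order asked, and still so for the second after the job is handed in, with the robot touching nothing.
It also fails if it takes over 99 s, if anything falls off the work surface, if the arm or the gripper's body presses on something with over 40 N, if the wrist force passes 120 N, or if a joint passes its speed limit or range.

## Working session

There is one attempt and no reset: what is moved stays moved. The work goes in short steps, Python scripts to look and compute and a tool call to move; the robot and the scene stay as the last step left them, time stands still between calls to the robot, and variables do not carry over. Pictures are saved under pics/ and viewed, and the job is handed in when it is done.

Besides the shell and the picture viewer there is one more tool, called after "Call:" as name([rows], argument=value, ...), one row to a line, values as JSON. step_arm: Moves the arm, as the interface text tells. Its arguments: {"type":"object","properties":{"motion":{"type":"array"},"jaw":{"type":"number"},"force":{"type":"number"}},"required":["motion"]}

```bash
mkdir -p pics
python3 - <<'E'
from workcell import manip
import cv2
for n in ("scene","side","wrist"):
    i=manip.camera_info(n); im=manip.camera(n); cv2.imwrite(f"pics/{n}0.png",im)
    print(n,i)
print(manip.get_obs())
E
```

```text
scene {'camera_matrix': array([[442.61058944,   0.        , 309.81084399],
       [  0.        , 442.61058944, 201.72449496],
       [  0.        ,   0.        ,   1.        ]]), 'R': array([[-0.53008356,  0.84794186,  0.00245401],
       [ 0.72917498,  0.45731081, -0.50908807],
       [-0.43279933, -0.26806982, -0.86071093]]), 't': array([ 0.29039604, -0.37738817,  1.25662254])}
side {'camera_matrix': array([[427.34411636,   0.        , 319.24443568],
       [  0.        , 427.34411636, 202.68737943],
       [  0.        ,   0.        ,   1.        ]]), 'R': array([[ 0.81446656, -0.58016718, -0.00709024],
       [-0.42334465, -0.58586631, -0.69104267],
       [ 0.39676634,  0.56583276, -0.72277919]]), 't': array([-0.43690013,  0.28664808,  0.72099828])}
wrist {'camera_matrix': array([[300.74615038,   0.        , 322.05023049],
       [  0.        , 300.74615038, 202.21907719],
       [  0.        ,   0.        ,   1.        ]]), 'R': array([[ 9.99997714e-01,  2.81052904e-04, -2.11979048e-03],
       [ 9.63254356e-04, -9.44254521e-01,  3.29214931e-01],
       [-1.90909493e-03, -3.29216220e-01, -9.44252633e-01]]), 't': array([-0.6242986 , -0.04212874,  0.38158252])}
{'clock': 0.15, 'joint_pos': array([-0.02262163,  0.33269241, -0.06470342,  1.46068945,  0.02159143,
        1.34987917, -0.08849949]), 'joint_velocities': array([-7.40585990e-05,  3.54522520e-04,  3.37473580e-04, -7.92190291e-04,
        1.26987776e-03,  4.54992509e-04, -9.61954585e-04]), 'tau': array([ 1.13752249e-03, -6.25829744e+01,  4.95374459e-02, -3.91853535e+01,
        1.63436425e-02,  7.44175835e-03, -2.63868424e-05]), 'position': array([6.24749153e-01, 2.06412393e-05, 2.30748264e-01]), 'ee_rot': array([ 7.07092852e-01,  7.07120542e-01, -3.54632367e-04, -3.33493420e-04]), 'ft_force': array([ 0.40617001,  0.55828328, -1.04632008]), 'torque': array([0.01444308, 0.00927596, 0.059128  ]), 'grip_width': 1.00152367740887}
```

View pics/scene0.png

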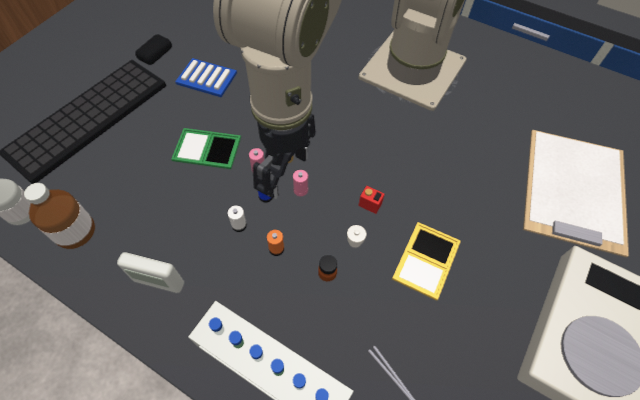

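View pics/side0.png

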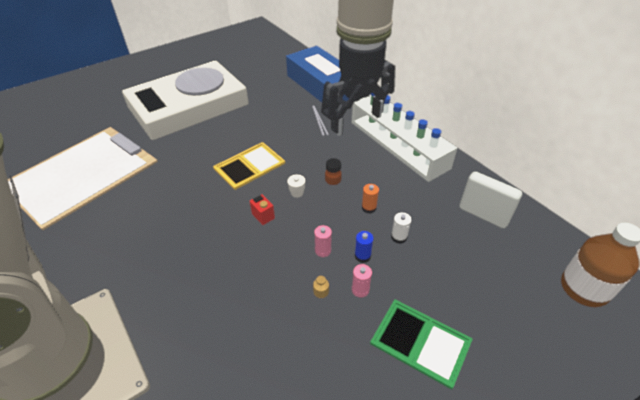

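View pics/wrist0.png

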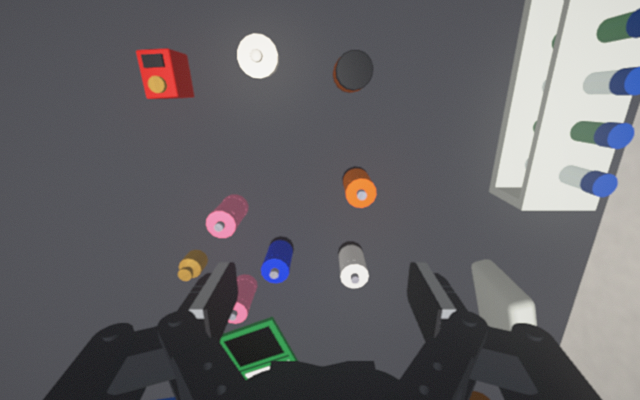

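Run:
```python
import cv2,numpy as np
w=cv2.imread("pics/wrist0.png");s=cv2.imread("pics/side0.png");c=cv2.imread("pics/scene0.png")
cv2.imwrite("pics/w_a.png",cv2.resize(w[20:220,120:400],None,fx=2.8,fy=2.8,interpolation=cv2.INTER_CUBIC))
cv2.imwrite("pics/w_b.png",cv2.resize(w[180:380,160:400],None,fx=3,fy=3,interpolation=cv2.INTER_CUBIC))
cv2.imwrite("pics/s_a.png",cv2.resize(s[130:390,200:480],None,fx=2.2,fy=2.2,interpolation=cv2.INTER_CUBIC))
cv2.imwrite("pics/c_a.png",cv2.resize(c[120:310,160:470],None,fx=2.5,fy=2.5,interpolation=cv2.INTER_CUBIC))
```

```text
(no output)
```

View pics/w_a.png

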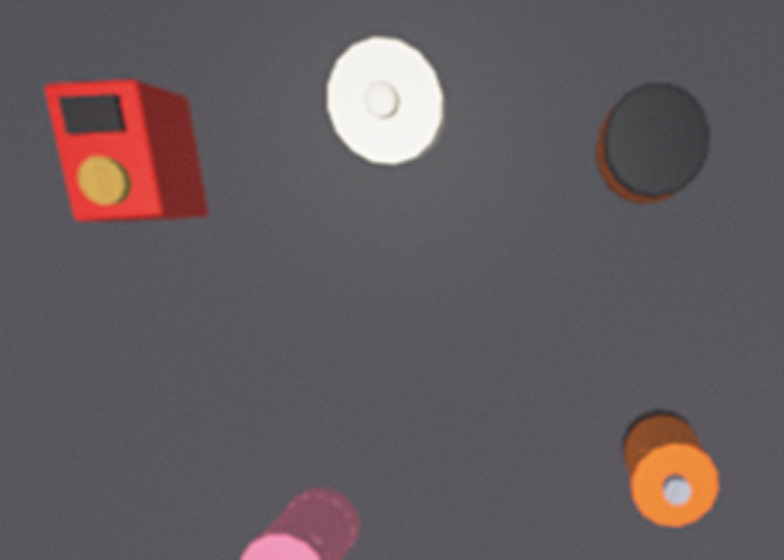

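View pics/w_b.png

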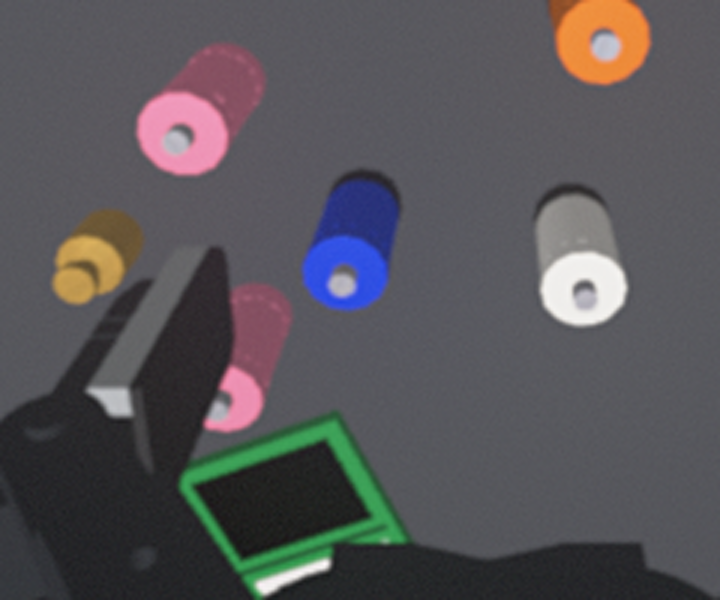

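View pics/s_a.png

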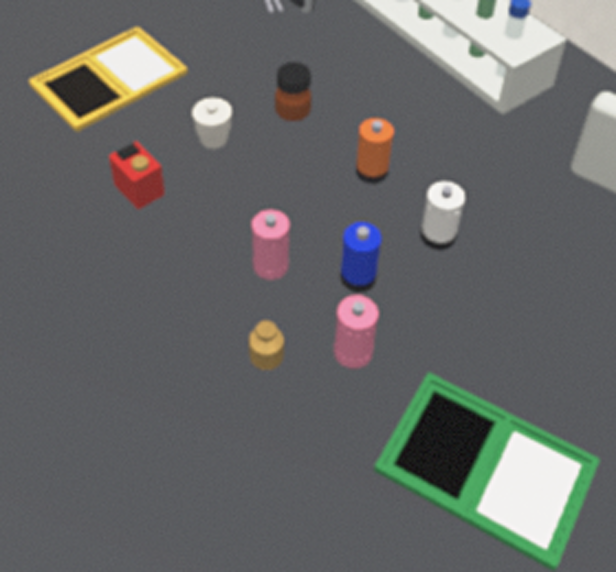

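View pics/c_a.png

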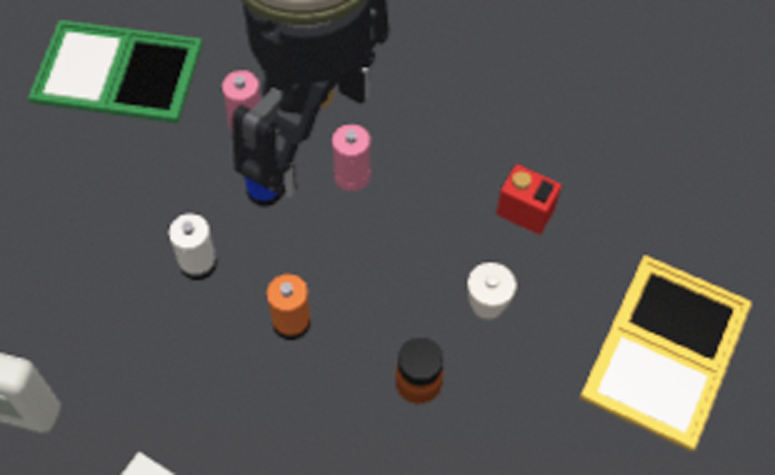

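```bash
cat > h.py <<'E'
import numpy as np
def bp(K,R,t,uv,z):
    uv=np.atleast_2d(uv).astype(float)
    d=np.c_[(uv-K[:2,2])/np.diag(K)[:2],np.ones(len(uv))]@R   # R^T d
    C=-R.T@t
    return (C+d*((z-C[2])/d[:,2])[:,None])[:,:2]
def bpi(i,uv,z): return bp(i["camera_matrix"],i["R"],i["t"],uv,z)
def pj(i,X):
    X=np.atleast_2d(X)@i["R"].T+i["t"]; return X[:,:2]/X[:,2:]*np.diag(i["camera_matrix"])[:2]+i["camera_matrix"][:2,2]
def crop(p,ox,oy,f): return (np.atleast_2d(p)+.5)/f-.5+[ox,oy]
E
python3 - <<'E'
from h import *
from workcell import manip
W,S,C=[manip.camera_info(n) for n in("wrist","side","scene")]
wa=lambda p:crop(p,120,20,2.8); wb=lambda p:crop(p,160,180,3); sa=lambda p:crop(p,200,130,2.2); ca=lambda p:crop(p,160,120,2.5)
np.set_printoptions(precision=4,suppress=True)
D={'blue':(.07,wb,(342,285),(363,232),None),'white':(.07,wb,(585,298),(447,191),(188,226)),'orange':(.07,wa,(677,491),(377,126),(286,288)),
'cruc':(.05,wa,(382,98),(211,107),(492,281)),'jar':(.056,wa,(656,139),(294,76),(420,355)),'pinkA':(.07,wb,(177,142),(270,220),(351,136)),'pinkB':(.07,wb,(219,408),(358,309),(240,82)),'brass':(.042,wb,(75,285),(266,328),None)}
for k,(z,f,w,s,c) in D.items():
    print(k,bpi(W,f(w),z)[0],bpi(S,sa(s),z)[0],bpi(C,ca(c),z)[0] if c else '')
q=bpi(W,wa([(45,86),(135,80),(163,217),(74,220)]),.044);print('sensor',q,q.mean(0),np.linalg.norm(np.roll(q,-1,0)-q,axis=1),np.degrees(np.arctan2(*(q[2]-q[1]+q[3]-q[0])[::-1])))
def tr(n,i,p,z,a):
    q=bpi(i,p,z);e=np.roll(q,-1,0)-q;print(n,q.mean(0),np.linalg.norm(e,axis=1),np.degrees(np.arctan2(e[:,1],e[:,0])))
tr('Gs',S,sa([(430,375),(598,460),(556,566),(376,466)]),.008,0)
tr('Gblack',S,sa([(436,392),(495,424),(461,498),(396,462)]),.004,0)
tr('Gwhite',S,sa([(514,431),(582,465),(547,548),(478,508)]),.004,0)
tr('Gc',C,ca([(62,21),(202,39),(180,118),(30,99)]),.008,0)
tr('Ys',S,sa([(136,28),(187,68),(77,128),(30,80)]),.008,0)
tr('Yc',C,ca([(646,256),(750,301),(695,447),(583,394)]),.008,0)
E
```

```text
blue [ 0.5682 -0.1091] [ 0.5668 -0.1109] 
white [ 0.6628 -0.1148] [ 0.6606 -0.1186] [ 0.6634 -0.1157]
orange [ 0.6662 -0.0115] [ 0.6641 -0.0152] [ 0.6676 -0.012 ]
cruc [0.5604 0.1252] [0.5577 0.1221] [0.5621 0.1253]
jar [0.6553 0.1116] [0.6523 0.1051] [0.6546 0.1093]
pinkA [ 0.5109 -0.0486] [ 0.5081 -0.0515] [ 0.5121 -0.0481]
pinkB [ 0.5147 -0.1674] [ 0.511  -0.1718] [ 0.5159 -0.1669]
brass [ 0.4495 -0.1272] [ 0.4493 -0.1273] 
sensor [[0.4407 0.1297]
 [0.4728 0.1316]
 [0.4755 0.0862]
 [0.4424 0.0851]] [0.4578 0.1081] [0.0321 0.0455 0.0331 0.0446] -87.25367970883826
Gs [ 0.5315 -0.3152] [0.1464 0.0972 0.1482 0.0975] [ -67.4021 -157.2452  112.7199   21.6691]
Gblack [ 0.5192 -0.2823] [0.0538 0.0729 0.0563 0.0743] [ -69.0186 -156.0832  112.4807   21.9903]
Gwhite [ 0.5467 -0.3475] [0.057  0.0777 0.0561 0.0757] [ -66.7556 -157.8167  111.1911   22.9207]
Gc [ 0.5318 -0.312 ] [0.1471 0.0986 0.1506 0.1   ] [ 112.9267   24.1209  -66.5527 -157.8606]
Ys [0.5156 0.275 ] [0.0991 0.1499 0.1016 0.146 ] [ -83.9553 -174.6168   93.8128    4.4339]
Yc [0.5159 0.2779] [0.097  0.1487 0.0987 0.1484] [  94.5595    4.8337  -85.607  -175.8311]
```

Call:
step_arm([
  [-27,-14,28,0,0,0],
  [-27,-14,28,0,0,0],
  [-28,-14,28,0,0,0],
  [-27,-15,27,0,0,0],
  [0,0,0,0,0,0],
  [0,0,0,0,0,0],
], jaw=62, force=40)

```text
clock: 0.9
position: [0.5655, -0.1108, 0.1154]
ee_rot: [0.707, 0.708, -0.0, -0.001]
ft_force: [-1.2, 0.3, 0.8]
grip_width: 0.727
```

Run:
```python
from h import *
from workcell import manip
import cv2
i=manip.camera_info("wrist");im=manip.camera("wrist");cv2.imwrite("pics/w1.png",im);np.save("w1.npy",i,allow_pickle=True)
print(manip.get_obs()["position"], -i["R"].T@i["t"], pj(i,[[.568,-.1095,.07],[.568,-.1095,.062]]))
```

```text
[ 0.56537904 -0.11103558  0.11530016] [ 0.56596233 -0.02495323  0.25778835] [[325.66503748 228.97634954]
 [325.57175228 224.31361804]]
```

View pics/w1.png

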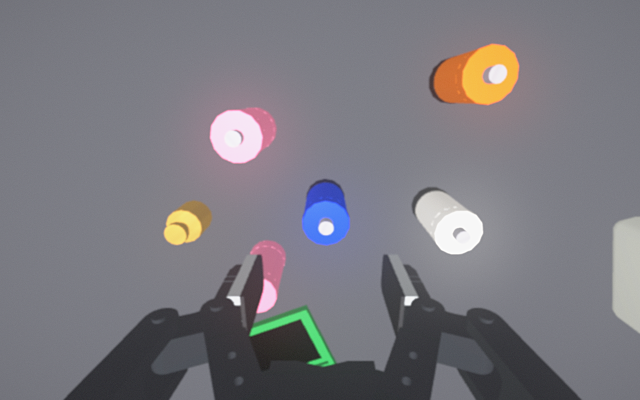

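Call:
step_arm([
  [1.5,2.5,15,0,0,0],
  [0,0,28,0,0,0],
  [0,0,27,0,0,0],
  [0,0,20,0,0,0],
  [0,0,0,0,0,0],
])

```text
clock: 1.58
position: [0.5707, -0.1046, 0.0216]
ee_rot: [0.704, 0.71, 0.001, -0.001]
ft_force: [0.1, 0.5, 1.0]
grip_width: 0.725
```

Call:
step_arm([
  [0,0,0,0,0,0],
  [0,0,0,0,0,0],
  [0,0,0,0,0,0],
  [0,0,0,0,0,0],
  [0,0,0,0,0,0],
  [0,0,0,0,0,0],
], jaw=20)

```text
clock: 2.33
position: [0.5727, -0.1041, 0.0242]
ee_rot: [0.704, 0.71, 0.002, 0.001]
ft_force: [0.2, -0.3, -1.6]
grip_width: 0.38
```

Call:
step_arm([
  [0,0,-15,0,0,0],
  [0,0,-30,0,0,0],
  [0,0,-35,0,0,0],
  [0,0,-35,0,0,0],
  [0,0,0,0,0,0],
])

```text
clock: 2.95
position: [0.5725, -0.1045, 0.147]
ee_rot: [0.704, 0.71, 0.003, 0.002]
ft_force: [0.2, -0.3, -0.4]
grip_width: 0.382
```

```bash
cat >> h.py <<'E'
def look(name,fn):
    from workcell import manip
    import cv2
    i=manip.camera_info(name);im=manip.camera(name);cv2.imwrite(fn,im);return i,im
E
python3 - <<'E'
from h import *
from workcell import manip
i,_=look("wrist","pics/w2.png");o=manip.get_obs();print(o["position"],o["ee_rot"],o["ft_force"],o["grip_width"])
E
```

```text
[ 0.57159071 -0.1043649   0.14518605] [0.70416172 0.71003555 0.00224632 0.0008647 ] [-0.38431941 -0.42954422 -0.8164954 ] 0.3814462930767856
```

View pics/w2.png

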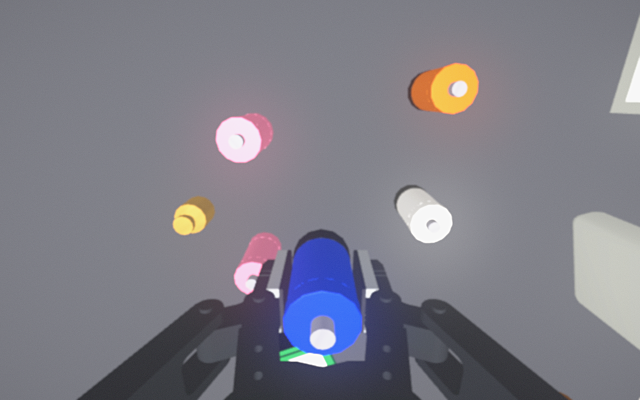

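Run:
```python
from h import *
from workcell import manip
i=manip.camera_info("wrist");o=manip.get_obs()
print(o["position"],bpi(i,[(322,332)],o["position"][2]+.0458))
```

```text
[ 0.57159071 -0.1043649   0.14518605] [[ 0.57155481 -0.1069868 ]]
```

Call:
step_arm([
  [20,-5,0,0,0,0],
  [40,-9,0,0,0,0],
  [42,-10,0,0,0,0],
  [42,-10,0,0,0,0],
  [42,-10,0,0,0,0],
  [42,-10,0,0,0,0],
  [42,-10,0,0,0,0],
  [42,-9,0,0,0,0],
  [40,-9,0,0,0,0],
  [20,-6,0,0,0,0],
  [8,0,0,0,0,0],
  [0,0,0,0,0,0],
  [0,0,0,0,0,0],
])

```text
clock: 4.62
position: [0.4606, 0.2959, 0.135]
ee_rot: [0.701, 0.714, -0.006, -0.005]
ft_force: [0.3, 0.2, -0.7]
grip_width: 0.382
```

Run:
```python
from h import *
from workcell import manip
from scipy.spatial.transform import Rotation as R
i,_=look("wrist","pics/w3.png");o=manip.get_obs();print(o["position"],o["ft_force"],o["grip_width"]);print(R.from_quat(o["ee_rot"]).as_matrix().round(4))
i,_=look("scene","pics/c3.png")
```

```text
[0.46068728 0.29578447 0.1349708 ] [-0.27579086 -0.44579719 -1.63263522] 0.37993167117580773
[[-0.0181  0.9997 -0.0157]
 [ 0.9998  0.0181 -0.0021]
 [-0.0018 -0.0158 -0.9999]]
```

View pics/w3.png

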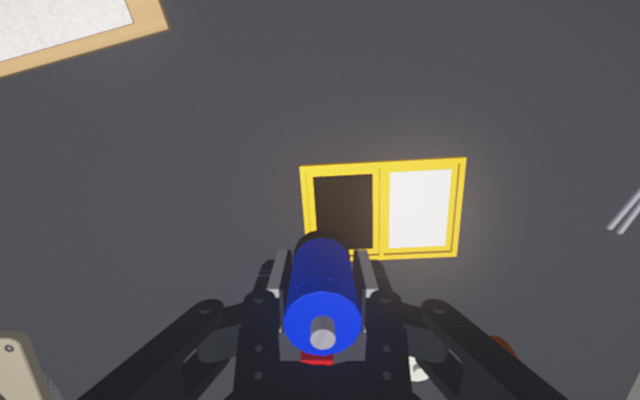

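View pics/c3.png

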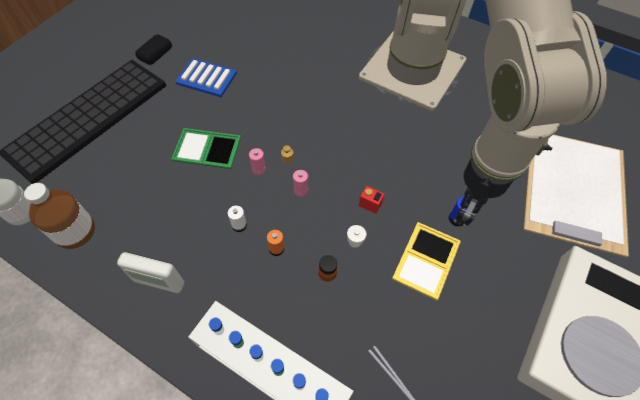

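```bash
cat >> h.py <<'E'
from scipy.spatial.transform import Rotation as Ro
def plan(p,jawdeg):
    "delta in tool axes mm/deg to TCP p with tool down, jaw (tool y) along world angle jawdeg"
    from workcell import manip
    o=manip.get_obs();M=Ro.from_quat(o["ee_rot"]).as_matrix()
    a=np.radians(jawdeg);y=np.array([np.cos(a),np.sin(a),0]);z=np.array([0,0,-1.]);D=np.c_[np.cross(y,z),y,z]
    if D[:,1]@M[:,1]<0: D[:,:2]*=-1
    print("pos",o["position"].round(4),"jaw",np.degrees(np.arctan2(M[1,1],M[0,1])).round(2),"tilt",M[:2,2].round(4),"f",o["ft_force"].round(1),"w",(o["grip_width"]*85.4).round(1))
    print("  shift",(M.T@(np.array(p)-o["position"])*1e3).round(1),"turn",np.degrees(Ro.from_matrix(M.T@D).as_rotvec()).round(2))
E
python3 - <<'E'
from h import *
from workcell import manip
i=manip.camera_info("wrist")
q=bpi(i,[(388,172),(451,168),(446,246),(390,249)],.004);print("white liner",q.mean(0),q)
print(bpi(i,[(300,167),(466,157),(458,256)],.008))
print(pj(i,[(.480,.275,.004),(.552,.281,.004)]))
print(bpi(i,[(322,332)],.135+.0458))
plan([.480,.279,.14],0)
E
```

```text
white liner [0.55247332 0.28000406] [[0.51955572 0.31739374]
 [0.57691197 0.32242413]
 [0.58462835 0.24254281]
 [0.52879724 0.23765554]]
[[0.43829877 0.32123697]
 [0.58694892 0.33357815]
 [0.59649962 0.23374   ]]
[[343.3929433  213.61596215]
 [418.24131682 209.53632765]]
[[0.46174192 0.29323133]]Traceback (most recent call last):
  File "<stdin>", line 8, in <module>
  File "h.py", line 22, in plan
    print("pos",o["position"].round(4),"jaw",np.degrees(np.arctan2(M[1,1],M[0,1])).round(2),"tilt",M[:2,2].round(4),"f",o["ft_force"].round(1),"w",(o["grip_width"]*85.4).round(1))
                                                                                                                                                   ^^^^^^^^^^^^^^^^^^^^^^^^^^^^
AttributeError: 'float' object has no attribute 'round'
```

```bash
sed -i 's/(o\["grip_width"\]\*85.4).round(1)/round(o["grip_width"]*85.4,1)/' h.py
python3 - <<'E'
from h import *
plan([.481,.278,.13],4)
E
```

```text
pos [0.4608 0.2958 0.1351] jaw 1.02 tilt [-0.0155 -0.0019] f [ 0.5 -1.3 -1.7] w 32.6
  shift [-18.2  19.9   4.8] turn [-0.89  0.07 -2.98]
```

Call:
step_arm([
  [-6,7,2,-0.5,0,-1],
  [-6,7,2,-0.4,0,-1],
  [-5,5,1,0,0,-1],
  [0,0,0,0,0,0],
  [0,0,0,0,0,0],
])

```text
clock: 5.35
position: [0.483, 0.2761, 0.1297]
ee_rot: [0.682, 0.732, -0.0, 0.001]
ft_force: [0.3, -0.3, -0.2]
grip_width: 0.386
```

Run:
```python
from h import *
plan([.481,.278,.13],4)
```

```text
pos [0.483  0.2761 0.1297] jaw 4.04 tilt [ 0.0018 -0.0019] f [ 0.3 -0.3 -0.2] w 33.0
  shift [ 2.  -1.8 -0.4] turn [0.1  0.12 0.04]
```

Call:
step_arm([
  [2,-1.5,15,0,0,0],
  [0,0,25,0,0,0],
  [0,0,25,0,0,0],
  [0,0,15,0,0,0],
  [0,0,6,0,0,0],
  [0,0,0,0,0,0],
])

```text
clock: 6.1
position: [0.4795, 0.2796, 0.0384]
ee_rot: [0.681, 0.732, -0.0, 0.001]
ft_force: [0.4, -0.2, -0.3]
grip_width: 0.384
```

Run:
```python
from h import *
plan([.481,.278,.0285],4)
look("wrist","pics/w4.png")
```

```text
pos [0.4795 0.2796 0.0384] jaw 4.18 tilt [ 0.0006 -0.0015] f [ 0.4 -0.2 -0.3] w 32.8
  shift [-1.7  1.4  9.9] turn [0.03 0.09 0.18]
```

View pics/w4.png

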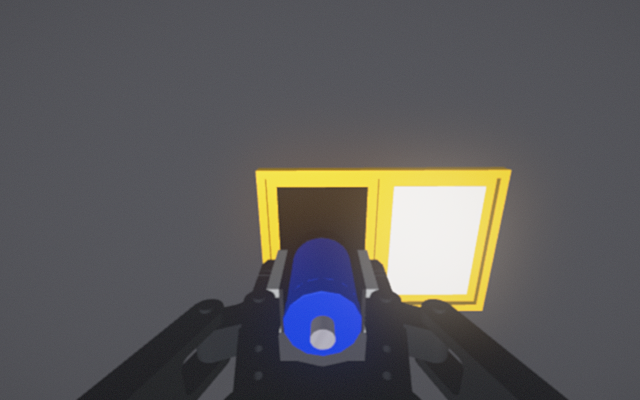

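Run:
```python
from h import *
from workcell import manip
i=manip.camera_info("wrist")
q=bpi(i,[(255.5,169.5),(511,169.5),(483,310.5)],.008);c=(q[0]+q[2])/2
e=q[1]-q[0];u=e/np.linalg.norm(e);print(q,np.linalg.norm(e),c,np.degrees(np.arctan2(*u[::-1])),c-.036*u,c+.036*u)
q=bpi(i,[(394,187),(487,187),(470.5,295.5),(387.5,294)],.004);print(q.mean(0))
print(bpi(i,[(323,339)],.0384+.0458))
```

```text
[[0.43760115 0.3227642 ]
 [0.58717273 0.33372487]
 [0.59579995 0.23376362]] 0.14997263952804818 [0.51670055 0.27826391] 4.191166404339043 [0.48079682 0.27563287] [0.55260428 0.28089495]
[0.55374614 0.28008622]
[[0.4807688  0.27335849]]
```

Call:
step_arm([
  [0,0.5,4,0,0,0],
  [0,0,4,0,0,0],
  [0,0,1.5,0,0,0],
  [0,0,0,0,0,0],
])

```text
clock: 6.65
position: [0.4814, 0.2803, 0.0304]
ee_rot: [0.681, 0.732, 0.001, 0.001]
ft_force: [-0.2, -0.3, 0.1]
grip_width: 0.383
```

Call:
step_arm([
  [0,0,2,0,0,0],
  [0,0,1,0,0,0],
  [0,0,0,0,0,0],
])

```text
clock: 7.02
position: [0.4815, 0.2804, 0.0273]
ee_rot: [0.681, 0.732, 0.001, 0.001]
ft_force: [0.3, -0.6, -0.5]
grip_width: 0.381
```

Call:
step_arm([
  [0,0,1.5,0,0,0],
  [0,0,0,0,0,0],
])

```text
clock: 7.28
position: [0.4817, 0.2806, 0.0264]
ee_rot: [0.681, 0.732, 0.002, 0.001]
ft_force: [-0.7, 1.1, -0.1]
grip_width: 0.382
```

Call:
step_arm([
  [0,0,1.5,0,0,0],
  [0,0,0,0,0,0],
])

```text
clock: 7.52
position: [0.4819, 0.2808, 0.0266]
ee_rot: [0.681, 0.732, 0.002, 0.002]
ft_force: [-0.3, 0.8, -1.6]
grip_width: 0.381
```

Call:
step_arm([
  [0,0,0,0,0,0],
  [0,0,0,0,0,0],
  [0,0,0,0,0,0],
  [0,0,-10,0,0,0],
  [0,0,-25,0,0,0],
  [0,0,-40,0,0,0],
  [0,0,-30,0,0,0],
  [0,0,0,0,0,0],
], jaw=58)

```text
clock: 8.52
position: [0.4814, 0.281, 0.1368]
ee_rot: [0.681, 0.732, 0.002, 0.002]
ft_force: [0.0, 0.6, -0.4]
grip_width: 0.683
```

Run:
```python
from h import *
plan([.561,.128,.12],4)
i,_=look("wrist","pics/w5.png")
look("side","pics/s5.png")
print(pj(i,[(.4808,.2756,.074),(.561,.125,.05)]))
```

```text
pos [0.4814 0.281  0.1368] jaw 4.17 tilt [0.0056 0.0013] f [ 0.   0.6 -0.4] w 58.4
  shift [-158.4   68.2   17. ] turn [ 0.33 -0.05  0.17]
[[320.03835639 227.47975797]
 [390.09371991 361.97731795]]
```

View pics/w5.png

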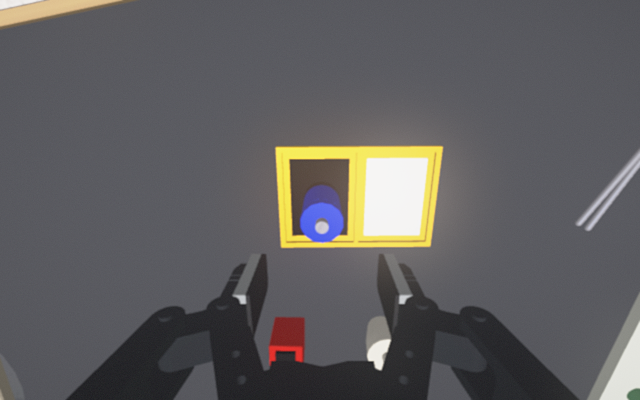

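View pics/s5.png

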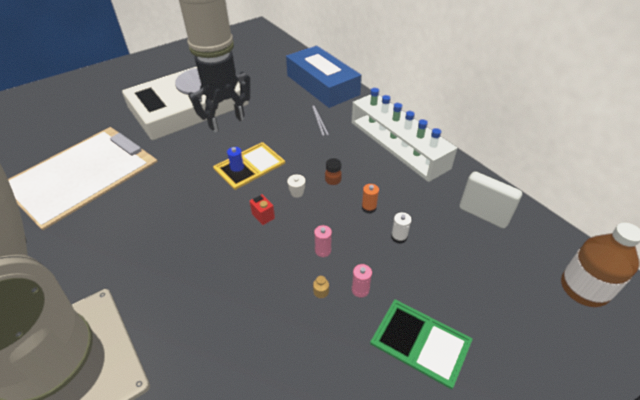

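Call:
step_arm([
  [-15,6,2,0.3,0,0],
  [-30,13,3,0,0,0],
  [-35,15,4,0,0,0],
  [-35,15,4,0,0,0],
  [-25,11,3,0,0,0],
  [-12,5,0,0,0,0],
  [-4,2,0,0,0,0],
  [0,0,0,0,0,0],
], jaw=64)

```text
clock: 9.62
position: [0.5581, 0.1175, 0.1095]
ee_rot: [0.682, 0.732, -0.008, -0.004]
ft_force: [-0.2, -0.3, 0.1]
grip_width: 0.747
```

Run:
```python
from h import *
plan([.561,.125,.12],4)
i,_=look("wrist","pics/w6.png")
print(pj(i,[(.561,.125,.05)]))
```

```text
pos [0.5581 0.1175 0.1095] jaw 4.07 tilt [-0.0161 -0.0063] f [-0.2 -0.3  0.1] w 63.8
  shift [  7.2   3.2 -10.6] turn [-0.95  0.29  0.07]
[[327.94948667 212.88346244]]
```

View pics/w6.png

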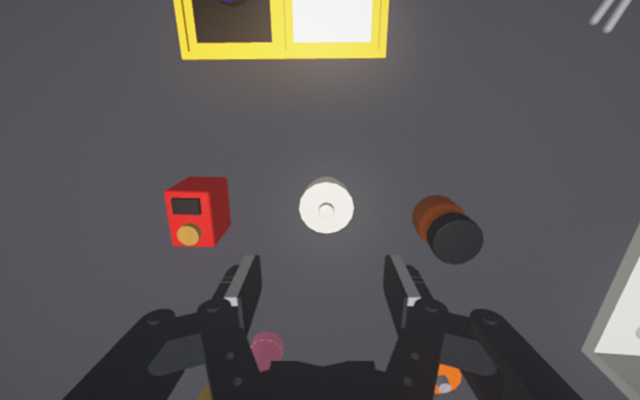

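Call:
step_arm([
  [4,1,8,-0.5,0.3,0],
  [4,1,15,-0.4,0,0],
  [0,0,15,0,0,0],
  [0,0,10,0,0,0],
  [0,0,0,0,0,0],
])

```text
clock: 10.3
position: [0.5578, 0.1303, 0.0587]
ee_rot: [0.679, 0.734, 0.001, -0.001]
ft_force: [-0.7, -0.4, 0.6]
grip_width: 0.747
```

Run:
```python
from h import *
plan([.560,.127,.018],4)
```

```text
pos [0.5578 0.1303 0.0587] jaw 4.41 tilt [-0.0001  0.0023] f [-0.7 -0.4  0.6] w 63.8
  shift [-3.6  2.  40.7] turn [ 0.   -0.13  0.41]
```

Call:
step_arm([
  [-3,2,8,0,0,0],
  [0,0,14,0,0,0],
  [0,0,12,0,0,0],
  [0,0,5,0,0,0],
  [0,0,0,0,0,0],
])

```text
clock: 10.92
position: [0.5606, 0.127, 0.0172]
ee_rot: [0.68, 0.734, 0.001, -0.001]
ft_force: [-0.3, 0.5, 0.1]
grip_width: 0.752
```

Run:
```python
from h import *
plan([.560,.127,.018],4)
```

```text
pos [0.5606 0.127  0.0172] jaw 4.37 tilt [0.0003 0.0023] f [-0.3  0.5  0.1] w 64.2
  shift [ 0.1 -0.6 -0.8] turn [ 0.03 -0.13  0.37]
```

Call:
step_arm([
  [0,0,0,0,0,0],
  [0,0,0,0,0,0],
  [0,0,0,0,0,0],
  [0,0,0,0,0,0],
  [0,0,0,0,0,0],
  [0,0,0,0,0,0],
], jaw=25)

```text
clock: 11.68
position: [0.5612, 0.1272, 0.0183]
ee_rot: [0.68, 0.734, 0.002, -0.0]
ft_force: [-0.4, 0.7, -0.7]
grip_width: 0.452
```

Call:
step_arm([
  [0,0,-10,0,0,0],
  [0,0,-20,0,0,0],
  [0,0,-25,0,0,0],
  [0,0,-20,0,0,0],
  [0,0,-5,0,0,0],
  [0,0,0,0,0,0],
])

```text
clock: 12.42
position: [0.5611, 0.1271, 0.1029]
ee_rot: [0.68, 0.734, 0.002, 0.0]
ft_force: [-1.1, -0.1, -0.8]
grip_width: 0.454
```

Run:
```python
from h import *
plan([.5525,.2805,.10],4)
i,_=look("wrist","pics/w7.png")
```

```text
pos [0.5611 0.1271 0.1029] jaw 4.38 tilt [0.0029 0.003 ] f [-1.1 -0.1 -0.8] w 38.8
  shift [153.6   3.1   3.4] turn [ 0.18 -0.16  0.38]
```

View pics/w7.png

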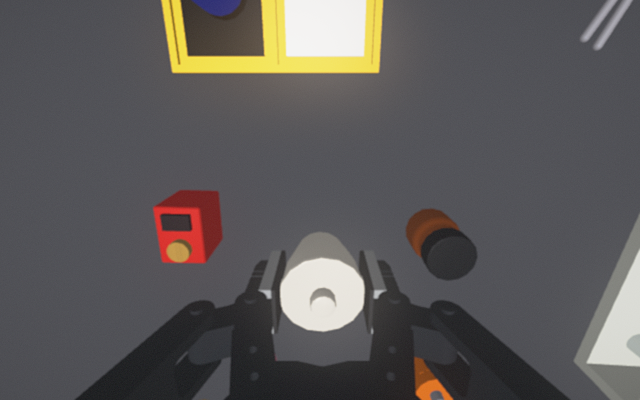

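Call:
step_arm([
  [15,0,0,0,0,0],
  [30,1,0,0,0,0],
  [35,1,0,0,0,0],
  [32,1,0,0,0,0],
  [20,0,0,0,0,0],
  [8,0,0,0,0,0],
  [2,0,0,0,0,0],
  [0,0,0,0,0,0],
])

```text
clock: 13.48
position: [0.5497, 0.2753, 0.098]
ee_rot: [0.68, 0.734, -0.001, -0.002]
ft_force: [-0.1, 0.0, -1.3]
grip_width: 0.452
```

Run:
```python
from h import *
from workcell import manip
plan([.5525,.2805,.10],4)
i,_=look("wrist","pics/w8.png")
print(bpi(i,[(322,302)],manip.get_obs()["position"][2]+.0317))
```

```text
pos [0.5497 0.2753 0.098 ] jaw 4.37 tilt [-0.0048  0.0007] f [-0.1  0.  -1.3] w 38.6
  shift [ 4.9  3.1 -2. ] turn [-0.27 -0.06  0.37]
[[0.55005038 0.27626134]]
```

View pics/w8.png

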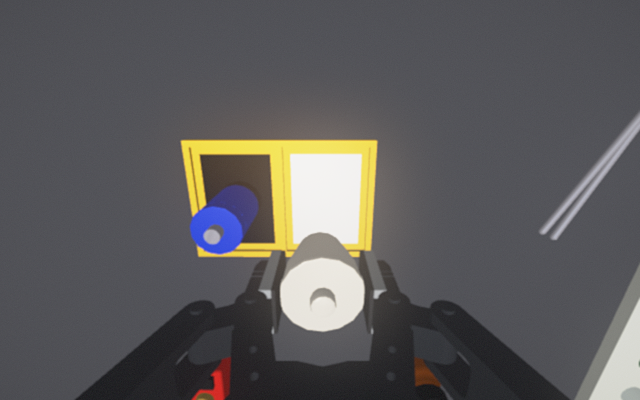

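Call:
step_arm([
  [4,3,10,-0.3,0,0],
  [0,0,20,0,0,0],
  [0,0,20,0,0,0],
  [0,0,10,0,0,0],
  [0,0,3,0,0,0],
  [0,0,0,0,0,0],
])

```text
clock: 14.28
position: [0.5527, 0.2766, 0.0291]
ee_rot: [0.681, 0.732, -0.001, 0.0]
ft_force: [0.4, -0.3, -0.2]
grip_width: 0.458
```

Run:
```python
from h import *
from workcell import manip
plan([.5525,.280,.0225],4)
```

```text
pos [0.5527 0.2766 0.0291] jaw 4.16 tilt [-0.0008 -0.001 ] f [ 0.4 -0.3 -0.2] w 39.1
  shift [3.5 0.1 6.6] turn [-0.05  0.06  0.16]
```

Call:
step_arm([
  [2,0,2,0,0,0],
  [1.5,0,2,0,0,0],
  [0,0,1,0,0,0],
  [0,0,0,0,0,0],
])

```text
clock: 14.78
position: [0.5533, 0.281, 0.0253]
ee_rot: [0.681, 0.732, 0.001, 0.0]
ft_force: [-0.7, 0.4, -0.8]
grip_width: 0.454
```

Run:
```python
from h import *
from workcell import manip
plan([.5525,.280,.0225],4)
```

```text
pos [0.5533 0.281  0.0253] jaw 4.17 tilt [0.0015 0.0002] f [-0.7  0.4 -0.8] w 38.8
  shift [-0.9 -0.8  2.8] turn [ 0.09 -0.01  0.17]
```

Call:
step_arm([
  [-0.5,-0.5,2,0,0,0],
  [0,0,1.5,0,0,0],
  [0,0,0.5,0,0,0],
  [0,0,0,0,0,0],
])

```text
clock: 15.28
position: [0.553, 0.2805, 0.0218]
ee_rot: [0.681, 0.732, 0.001, 0.001]
ft_force: [-0.9, -0.0, -0.1]
grip_width: 0.456
```

Release (open enough, clear of the blue) and rise.

Call:
step_arm([
  [0,0,0,0,0,0],
  [0,0,0,0,0,0],
  [0,0,0,0,0,0],
  [0,0,-10,0,0,0],
  [0,0,-25,0,0,0],
  [0,0,-40,0,0,0],
  [0,0,-35,0,0,0],
  [0,0,0,0,0,0],
], jaw=55)

```text
clock: 16.27
position: [0.553, 0.2806, 0.1376]
ee_rot: [0.681, 0.732, 0.002, 0.001]
ft_force: [-0.6, 0.5, 0.2]
grip_width: 0.642
```

Run:
```python
from h import *
plan([.6635,-.115,.14],4)
i,_=look("wrist","pics/w9.png")
print(pj(i,[(.4808,.2756,.074),(.5525,.2808,.054)]))
```

```text
pos [0.553  0.2806 0.1376] jaw 4.17 tilt [0.0032 0.0012] f [-0.6  0.5  0.2] w 54.8
  shift [-402.5   81.4   -2.6] turn [ 0.19 -0.06  0.17]
[[223.69268216 220.19287402]
 [320.92552299 210.58777389]]
```

View pics/w9.png

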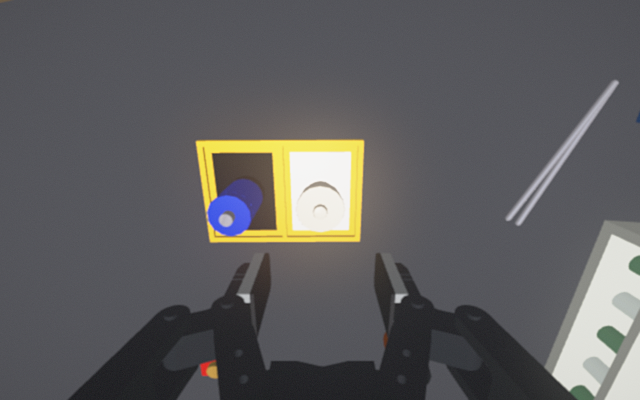

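Call:
step_arm([
  [-20,4,-5,0,0,0],
  [-40,8,0,0,0,0],
  [-45,9,0,0,0,0],
  [-45,9,0,0,0,0],
  [-45,9,0,0,0,0],
  [-45,9,0,0,0,0],
  [-45,9,0,0,0,0],
  [-42,9,0,0,0,0],
  [-30,6,0,0,0,0],
  [-15,3,0,0,0,0],
  [-6,1,0,0,0,0],
  [0,0,0,0,0,0],
], jaw=62)

```text
clock: 17.82
position: [0.6516, -0.1201, 0.1338]
ee_rot: [0.684, 0.73, -0.007, -0.003]
ft_force: [0.4, -0.4, -0.9]
grip_width: 0.725
```

Run:
```python
from h import *
plan([.6635,-.115,.11],4)
i,_=look("wrist","pics/w10.png")
print(pj(i,[(.6635,-.115,.07)]))
```

```text
pos [ 0.6516 -0.1201  0.1338] jaw 3.7 tilt [-0.0143 -0.006 ] f [ 0.4 -0.4 -0.9] w 61.9
  shift [ 4.5 12.6 23.6] turn [-0.84  0.29 -0.3 ]
[[339.77439938 214.55191644]]
```

View pics/w10.png

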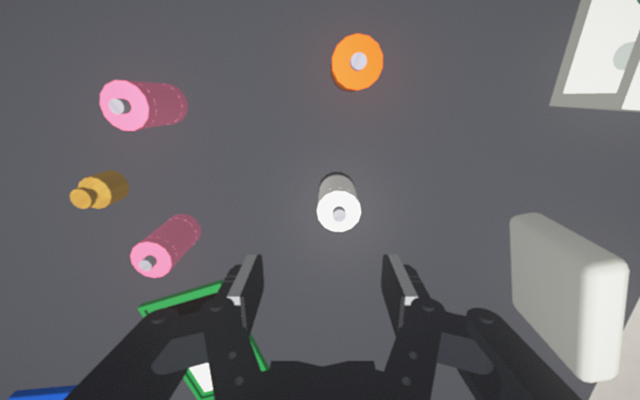

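Call:
step_arm([
  [2,6,10,-0.5,0.3,0],
  [2,6,15,-0.4,0,0],
  [0,0,20,0,0,0],
  [0,0,15,0,0,0],
  [0,0,3,0,0,0],
  [0,0,0,0,0,0],
])

```text
clock: 18.62
position: [0.6631, -0.1103, 0.0645]
ee_rot: [0.682, 0.731, 0.001, -0.001]
ft_force: [0.4, -0.2, 0.7]
grip_width: 0.727
```

Run:
```python
from h import *
plan([.663,-.115,.022],4)
```

```text
pos [ 0.6631 -0.1103  0.0645] jaw 4.02 tilt [-0.0004  0.0027] f [ 0.4 -0.2  0.7] w 62.0
  shift [-4.8 -0.4 42.5] turn [-0.01 -0.16  0.02]
```

Call:
step_arm([
  [-3,0,8,0,0,0],
  [-1,0,14,0,0,0],
  [0,0,14,0,0,0],
  [0,0,4,0,0,0],
  [0,0,0,0,0,0],
])

```text
clock: 19.25
position: [0.6637, -0.1149, 0.0223]
ee_rot: [0.682, 0.731, 0.001, -0.001]
ft_force: [0.3, 0.0, 0.1]
grip_width: 0.725
```

Run:
```python
from h import *
plan([.663,-.115,.022],4)
```

```text
pos [ 0.6637 -0.1149  0.0223] jaw 3.98 tilt [0.0006 0.0024] f [0.3 0.  0.1] w 61.9
  shift [-0.  -0.7  0.3] turn [ 0.04 -0.14 -0.02]
```

Call:
step_arm([
  [0,0,0,0,0,0],
  [0,0,0,0,0,0],
  [0,0,0,0,0,0],
  [0,0,0,0,0,0],
  [0,0,0,0,0,0],
  [0,0,0,0,0,0],
], jaw=20)

```text
clock: 20.0
position: [0.6642, -0.1149, 0.0234]
ee_rot: [0.682, 0.731, 0.002, -0.0]
ft_force: [-0.8, -0.4, -0.8]
grip_width: 0.385
```

Call:
step_arm([
  [0,0,-12,0,0,0],
  [0,0,-30,0,0,0],
  [0,0,-35,0,0,0],
  [0,0,-30,0,0,0],
  [0,0,-5,0,0,0],
  [0,0,0,0,0,0],
])

```text
clock: 20.75
position: [0.6641, -0.1151, 0.1416]
ee_rot: [0.682, 0.731, 0.002, 0.0]
ft_force: [0.3, -0.1, -1.1]
grip_width: 0.383
```

Run:
```python
from h import *
plan([.519,-.279,.14],22.7)
```

```text
pos [ 0.6641 -0.1151  0.1416] jaw 4.0 tilt [0.0032 0.0022] f [ 0.3 -0.1 -1.1] w 32.7
  shift [-153.4 -156.1    0.8] turn [  0.21  -0.08 -18.7 ]
```

Call:
step_arm([
  [-12,-12,0,0.2,0,0],
  [-25,-25,0,0,0,0],
  [-32,-33,0,0,0,0],
  [-32,-33,0,0,0,0],
  [-25,-26,0,0,0,0],
  [-14,-14,0,0,0,0],
  [-6,-6,0,0,0,0],
  [0,0,0,0,0,-6],
  [0,0,0,0,0,-7],
  [0,0,0,0,0,-5],
  [0,0,0,0,0,0],
])

```text
clock: 22.12
position: [0.5148, -0.2753, 0.1322]
ee_rot: [0.555, 0.832, -0.001, -0.008]
ft_force: [-0.9, 0.1, -0.6]
grip_width: 0.38
```

Run:
```python
from h import *
plan([.519,-.279,.14],22.7)
i,_=look("wrist","pics/w11.png")
```

```text
pos [ 0.5148 -0.2753  0.1322] jaw 22.63 tilt [-0.0143  0.0071] f [-0.9  0.1 -0.6] w 32.5
  shift [-4.9  2.3 -7.9] turn [-0.6  -0.69 -0.07]
```

View pics/w11.png

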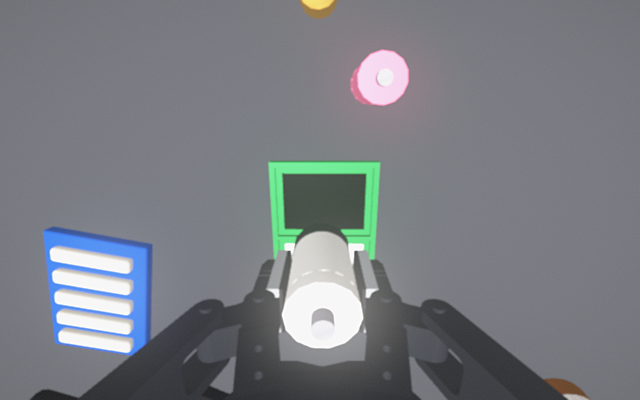

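Run:
```python
from h import *
from workcell import manip
i=manip.camera_info("wrist")
q=bpi(i,[(283,173.5),(366,173.5),(364.5,230.5),(285.5,230.5)],.004);print(q,q.mean(0),np.linalg.norm(np.diff(q,axis=0),axis=1))
q=bpi(i,[(269,162),(380,162)],.008);e=q[1]-q[0];u=e/np.linalg.norm(e);n=np.array([u[1],-u[0]]);m=q.mean(0);print(q,np.linalg.norm(e),np.degrees(np.arctan2(*u[::-1])),m+n*.039,m+n*.111)
print(bpi(i,[(322,327)],.1322-.0232+.07))
print(pj(i,[(.5191,-.2788,.004)]))
```

```text
[[ 0.472551   -0.27005689]
 [ 0.54315771 -0.24046807]
 [ 0.56618525 -0.29277751]
 [ 0.49465852 -0.32296089]] [ 0.51913812 -0.28156584] [0.07655591 0.0571537  0.07763447]
[[ 0.45743672 -0.26392321]
 [ 0.54935    -0.22545571]] 0.0996383434531531 22.71026015041237 [ 0.51845014 -0.28066575] [ 0.54624727 -0.34708351]
[[ 0.51580141 -0.27477636]]
[[325.77889838 200.34481029]]
```

Call:
step_arm([
  [-3,1,10,-0.6,-0.7,0],
  [-2,1,22,0,0,0],
  [0,0,25,0,0,0],
  [0,0,22,0,0,0],
  [0,0,8,0,0,0],
  [0,0,0,0,0,0],
])

```text
clock: 22.92
position: [0.5194, -0.2781, 0.04]
ee_rot: [0.557, 0.83, 0.0, 0.001]
ft_force: [-0.2, -0.7, -0.4]
grip_width: 0.384
```

Run:
```python
from h import *
from workcell import manip
plan([.5185,-.280,.0268],22.7)
i,_=look("wrist","pics/w12.png")
```

```text
pos [ 0.5194 -0.2781  0.04  ] jaw 22.25 tilt [ 0.0026 -0.0011] f [-0.2 -0.7 -0.4] w 32.8
  shift [-1.4 -1.5 13.2] turn [ 0.12  0.11 -0.45]
```

View pics/w12.png

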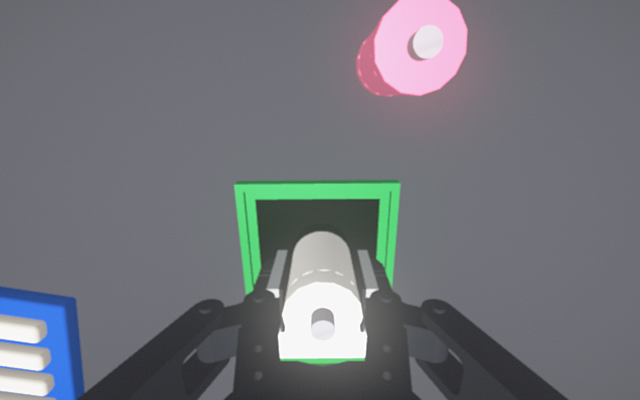

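Run:
```python
from h import *
from workcell import manip
i=manip.camera_info("wrist")
q=bpi(i,[(235,183),(400.5,181)],.008);e=q[1]-q[0];u=e/np.linalg.norm(e);n=np.array([u[1],-u[0]]);m=q.mean(0);print(q,np.linalg.norm(e),np.degrees(np.arctan2(*u[::-1])),m+n*.039,m+n*.111)
print(bpi(i,[(322,330)],.040-.0232+.07))
```

```text
[[ 0.4575878  -0.26339662]
 [ 0.54917141 -0.22458592]] 0.09946771971515711 22.965944722513683 [ 0.51859678 -0.27990001] [ 0.54669002 -0.34619307]
[[ 0.52045933 -0.27906801]]
```

Bay centre (0.5187,-0.280); the cartridge sits ~1 mm ahead of the TCP. Lower it.

Call:
step_arm([
  [-1,-1.5,4,0,0,0],
  [-0.5,0,4,0,0,0],
  [0,0,3,0,0,0],
  [0,0,0,0,0,0],
])

```text
clock: 23.48
position: [0.5199, -0.281, 0.0308]
ee_rot: [0.558, 0.83, 0.001, 0.003]
ft_force: [-0.2, 0.3, -0.7]
grip_width: 0.382
```

Run:
```python
from h import *
plan([.518,-.280,.0268],22.7)
```

```text
pos [ 0.5199 -0.281   0.0308] jaw 22.22 tilt [ 0.0063 -0.0028] f [-0.2  0.3 -0.7] w 32.6
  shift [ 1.7 -1.4  3.9] turn [ 0.27  0.29 -0.48]
```

Call:
step_arm([
  [1.5,-1.5,2,0.3,0.3,0],
  [0,0,1.5,0,0,0],
  [0,0,1,0,0,0],
  [0,0,0,0,0,0],
])

```text
clock: 23.98
position: [0.5182, -0.2804, 0.0268]
ee_rot: [0.558, 0.83, -0.0, -0.0]
ft_force: [-0.1, 0.1, -0.7]
grip_width: 0.382
```

Run:
```python
from h import *
plan([.518,-.280,.0268],22.7)
```

```text
pos [ 0.5182 -0.2804  0.0268] jaw 22.21 tilt [-0.0003 -0.0003] f [-0.1  0.1 -0.7] w 32.6
  shift [0.5 0.  0. ] turn [-0.02  0.01 -0.49]
```

Call:
step_arm([
  [0,0,0.5,0,0,0],
  [0,0,0,0,0,0],
])

```text
clock: 24.22
position: [0.5183, -0.2805, 0.0268]
ee_rot: [0.558, 0.83, -0.0, 0.0]
ft_force: [-0.5, -0.2, 0.5]
grip_width: 0.379
```

Call:
step_arm([
  [0,0,0,0,0,0],
  [0,0,0,0,0,0],
  [0,0,0,0,0,0],
  [0,0,-10,0,0,0],
  [0,0,-25,0,0,0],
  [0,0,-40,0,0,0],
  [0,0,-35,0,0,0],
  [0,0,0,0,0,0],
], jaw=58)

```text
clock: 25.22
position: [0.5186, -0.2805, 0.1425]
ee_rot: [0.558, 0.83, -0.0, 0.001]
ft_force: [-0.8, 0.6, 0.1]
grip_width: 0.678
```

Run:
```python
from h import *
plan([.457,.109,.14],4)
i,_=look("wrist","pics/w13.png")
print(pj(i,[(.5187,-.280,.074)]))
```

```text
pos [ 0.5186 -0.2805  0.1425] jaw 22.22 tilt [ 0.0014 -0.001 ] f [-0.8  0.6  0.1] w 57.9
  shift [383.9  90.2   2. ] turn [ 0.07  0.07 18.22]
[[321.68662289 217.12216902]]
```

View pics/w13.png

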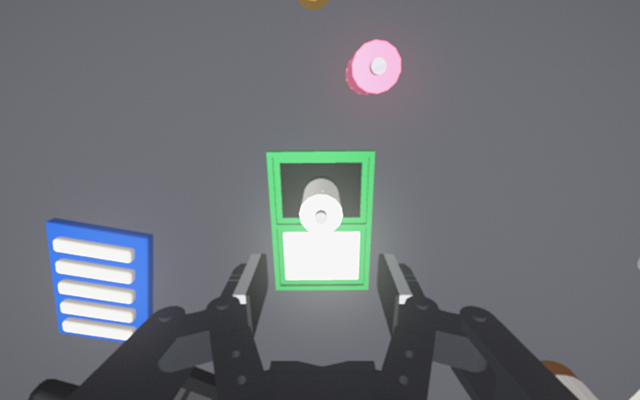

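Run:
```python
from h import *
from workcell import manip
i=manip.camera_info("wrist")
q=bpi(i,[(266.5,151.5),(375.5,151.5),(370.5,290.5),(274.5,290.5)],.008);print(q.mean(0),np.linalg.norm(np.roll(q,-1,0)-q,axis=1),(q[0]+q[1]-q[2]-q[3])/2)
q=bpi(i,[(282,231),(360.5,231),(359,280.5),(284.5,280.5)],.004);print(q.mean(0))
j=np.load
```

```text
[ 0.53141128 -0.31320519] [0.09971641 0.14991077 0.10354078 0.14998937] [-0.05807611  0.13823361]
[ 0.54465312 -0.34647051]
```

Call:
step_arm([
  [15,4,0,0,0,0],
  [35,8,0,0,0,0],
  [45,11,0,0,0,0],
  [45,11,0,0,0,0],
  [45,11,0,0,0,0],
  [45,11,0,0,0,0],
  [45,11,0,0,0,0],
  [40,9,0,0,0,0],
  [30,6,0,0,0,0],
  [15,3,0,0,0,0],
  [5,1,0,0,0,0],
  [0,0,0,0,0,7],
  [0,0,0,0,0,7],
  [0,0,0,0,0,4],
  [0,0,0,0,0,0],
], jaw=62)

```text
clock: 27.15
position: [0.4427, 0.1104, 0.1295]
ee_rot: [0.681, 0.732, -0.008, -0.008]
ft_force: [0.2, 0.3, -0.4]
grip_width: 0.726
```

Run:
```python
from h import *
plan([.457,.109,.14],3)
i,_=look("wrist","pics/w14.png")
print(pj(i,[(.457,.109,.044)]))
```

```text
pos [0.4427 0.1104 0.1295] jaw 4.18 tilt [-0.0218 -0.0012] f [ 0.2  0.3 -0.4] w 62.0
  shift [ -2.4  13.9 -10.8] turn [-1.25 -0.01  1.18]
[[341.60760783 212.95617466]]
```

View pics/w14.png

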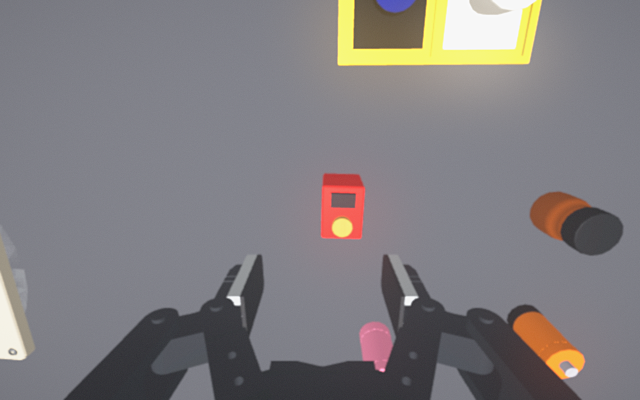

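Run:
```python
from h import *
import cv2
from workcell import manip
i=manip.camera_info("wrist")
im=cv2.imread("pics/w14.png");cv2.imwrite("pics/w14z.png",cv2.resize(im[160:260,290:400],None,fx=5,fy=5,interpolation=cv2.INTER_CUBIC))
q=bpi(i,[(321.5,187),(363,187),(363.5,239),(321,238.5)],.044);e=np.roll(q,-1,0)-q;print(q.mean(0),np.linalg.norm(e,axis=1),np.degrees(np.arctan2(e[:,1],e[:,0])))
```

```text
[0.45755312 0.10844162] [0.03261205 0.04521301 0.03548823 0.04486759] [   4.62499065  -82.67560769 -175.86169763   93.67288148]
```

View pics/w14z.png

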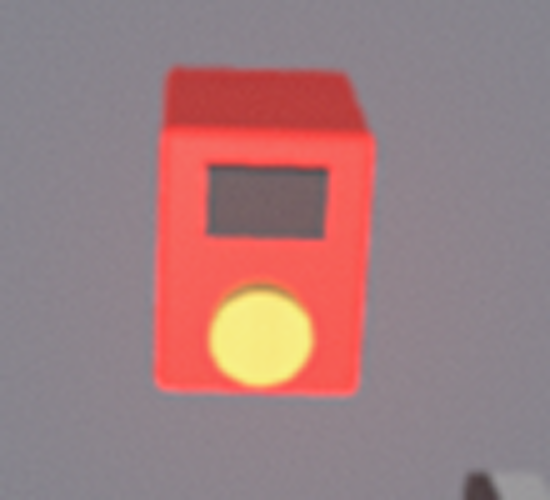

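Run:
```python
from h import *
from workcell import manip
i=manip.camera_info("wrist")
q=bpi(i,[(322.2,186.4),(364.8,186.6),(361.6,238.6),(321,238)],.044);e=np.roll(q,-1,0)-q;print(q.mean(0),np.linalg.norm(e,axis=1),np.degrees(np.arctan2(e[:,1],e[:,0])))
plan(list(q.mean(0))+[.014],2.5)
```

```text
[0.45760987 0.10885821] [0.03345402 0.04513597 0.03389104 0.04490943] [   4.34254265  -86.46924605 -176.05456329   92.9700466 ]
pos [0.4427 0.1104 0.1295] jaw 4.23 tilt [-0.0219 -0.0011] f [-0.  -0.5 -0.3] w 61.7
  shift [ -2.7  17.2 115.1] turn [-1.26 -0.01  1.73]
```

Call:
step_arm([
  [-1,6,8,-0.7,0,0.4],
  [-1,6,15,-0.5,0,0],
  [0,2,20,0,0,0],
  [0,0,18,0,0,0],
  [0,0,6,0,0,0],
  [0,0,0,0,0,0],
])

```text
clock: 27.95
position: [0.4576, 0.1083, 0.0581]
ee_rot: [0.682, 0.732, 0.0, 0.0]
ft_force: [-0.3, 0.9, -0.1]
grip_width: 0.73
```

Run:
```python
from h import *
plan([.4576,.1087,.015],3.7)
```

```text
pos [0.4576 0.1083 0.0581] jaw 4.03 tilt [0.0011 0.0002] f [-0.3  0.9 -0.1] w 62.3
  shift [ 0.4 -0.  43.1] turn [ 0.06 -0.01  0.33]
```

Call:
step_arm([
  [0,0,8,0,0,0.3],
  [0,0,14,0,0,0],
  [0,0,14,0,0,0],
  [0,0,4,0,0,0],
  [0,0,0,0,0,0],
])

```text
clock: 28.58
position: [0.4582, 0.1084, 0.0159]
ee_rot: [0.684, 0.73, 0.001, 0.001]
ft_force: [0.9, 0.1, -0.6]
grip_width: 0.725
```

Call:
step_arm([
  [0,0,0,0,0,0],
  [0,0,0,0,0,0],
  [0,0,0,0,0,0],
  [0,0,0,0,0,0],
  [0,0,0,0,0,0],
  [0,0,0,0,0,0],
], jaw=20)

```text
clock: 29.32
position: [0.4588, 0.1085, 0.0168]
ee_rot: [0.684, 0.73, 0.002, 0.001]
ft_force: [0.4, -0.1, -0.7]
grip_width: 0.393
```

Call:
step_arm([
  [0,0,-12,0,0,0],
  [0,0,-30,0,0,0],
  [0,0,-35,0,0,0],
  [0,0,-30,0,0,0],
  [0,0,-8,0,0,0],
  [0,0,0,0,0,0],
])

```text
clock: 30.08
position: [0.4579, 0.1087, 0.1378]
ee_rot: [0.684, 0.73, 0.002, 0.001]
ft_force: [-0.7, -1.2, -2.3]
grip_width: 0.39
```

Run:
```python
from h import *
plan([.546,-.3463,.14],22.7)
i,_=look("wrist","pics/w15.png")
```

```text
pos [0.4579 0.1087 0.1378] jaw 3.75 tilt [0.0044 0.0011] f [-0.7 -1.2 -2.3] w 33.3
  shift [-459.7   58.1   -2.3] turn [  0.26  -0.   -18.95]
```

View pics/w15.png

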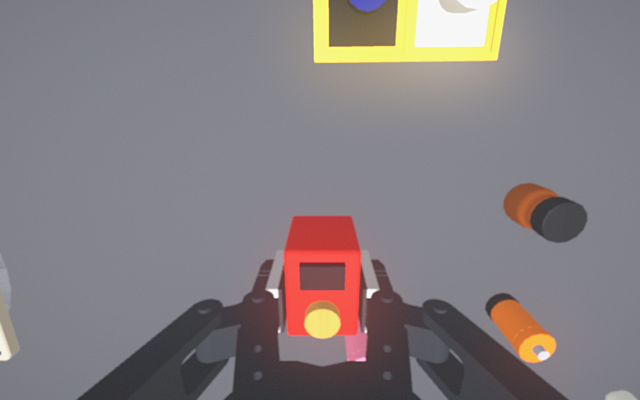

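Call:
step_arm([
  [-15,2,0,0.2,0,0],
  [-35,4,0,0,0,0],
  [-45,6,0,0,0,0],
  [-45,6,0,0,0,0],
  [-45,6,0,0,0,0],
  [-45,6,0,0,0,0],
  [-45,6,0,0,0,0],
  [-45,6,0,0,0,0],
  [-45,6,0,0,0,0],
  [-38,4,0,0,0,0],
  [-28,2,0,0,0,0],
  [-15,1,0,0,0,0],
  [-4,0,0,0,0,0],
  [0,0,0,0,0,-6],
  [0,0,0,0,0,-7],
  [0,0,0,0,0,-5],
  [0,0,0,0,0,0],
])

```text
clock: 32.25
position: [0.5322, -0.359, 0.1192]
ee_rot: [0.557, 0.83, -0.006, -0.013]
ft_force: [0.5, 0.1, -1.7]
grip_width: 0.388
```

Run:
```python
from h import *
plan([.546,-.3463,.13],22.7)
i,_=look("wrist","pics/w16.png")
```

```text
pos [ 0.5322 -0.359   0.1192] jaw 22.29 tilt [-0.0283  0.0047] f [ 0.5  0.1 -1.7] w 33.2
  shift [  6.7  17.4 -11.2] turn [-1.4  -0.87 -0.42]
```

View pics/w16.png

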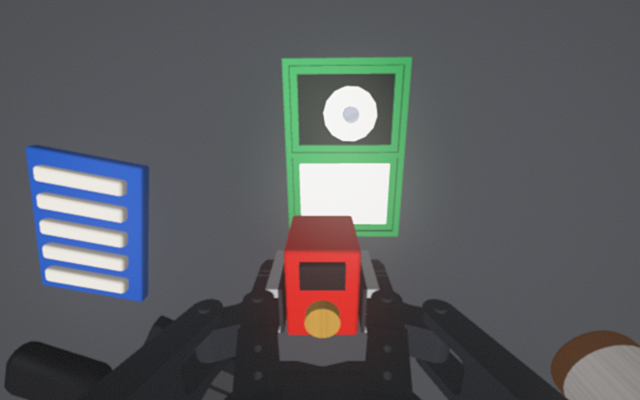

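Run:
```python
from h import *
from workcell import manip
i=manip.camera_info("wrist")
q=bpi(i,[(282.5,58.5),(411.5,56.5),(398,237)],.008);c=(q[0]+q[2])/2;u=(q[1]-q[2]);print(np.linalg.norm(u),c);u/=np.linalg.norm(u);print(np.degrees(np.arctan2(*u[::-1])),c+.036*u,c-.036*u)
q=bpi(i,[(299.5,162.5),(390.5,162.5),(388,227.5)],.004);print((q[0]+q[2])/2)
print(bpi(i,[(350.5,114)],.074))
z=.1192-.0165+.044
q=bpi(i,[(286,252),(359,252),(357.5,332),(287,333)],z);print(q.mean(0))
plan([.546,-.3463,.13],22.7)
```

```text
0.15094869115965104 [ 0.53278167 -0.31439832]
112.87050190232645 [ 0.51879028 -0.28122844] [ 0.54677306 -0.3475682 ]
[ 0.54767782 -0.3483547 ]
[[ 0.51828875 -0.28133778]]
[ 0.53292228 -0.35716381]
pos [ 0.5322 -0.359   0.1192] jaw 22.23 tilt [-0.0283  0.0048] f [-0.4  0.  -0.3] w 33.1
  shift [  6.7  17.3 -11.2] turn [-1.4  -0.87 -0.49]
```

Call:
step_arm([
  [2,6,3,-0.7,-0.5,-0.5],
  [2,6,12,-0.7,-0.4,0],
  [1,3,22,0,0,0],
  [0,0,22,0,0,0],
  [0,0,12,0,0,0],
  [0,0,5,0,0,0],
  [0,0,0,0,0,0],
])

```text
clock: 33.17
position: [0.5468, -0.345, 0.0412]
ee_rot: [0.555, 0.832, 0.001, 0.003]
ft_force: [1.0, -0.4, -1.1]
grip_width: 0.391
```

Run:
```python
from h import *
plan([.546,-.3475,.0205],22.7)
i,_=look("wrist","pics/w17.png")
```

```text
pos [ 0.5468 -0.345   0.0412] jaw 22.56 tilt [ 0.0059 -0.0008] f [ 1.  -0.4 -1.1] w 33.4
  shift [-2.  -1.8 20.7] turn [ 0.29  0.17 -0.14]
```

View pics/w17.png

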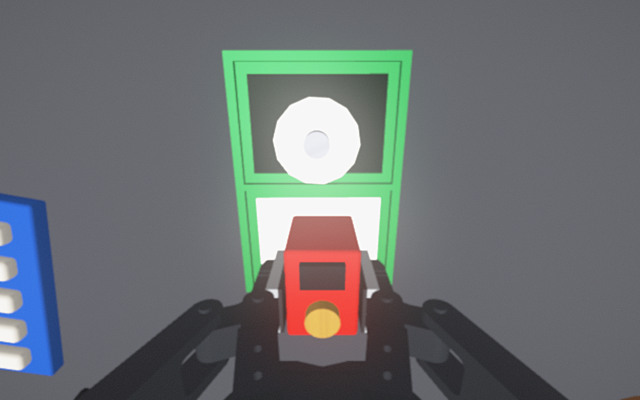

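Call:
step_arm([
  [-1,-1,4,0.3,0.2,0],
  [-0.5,-0.5,8,0,0,0],
  [0,0,4,0,0,0],
  [0,0,1,0,0,0],
  [0,0,0,0,0,0],
])

```text
clock: 33.85
position: [0.5468, -0.3479, 0.0247]
ee_rot: [0.555, 0.832, 0.0, 0.001]
ft_force: [0.2, 0.9, -1.3]
grip_width: 0.393
```

Run:
```python
from h import *
plan([.546,-.3475,.0205],22.7)
```

```text
pos [ 0.5468 -0.3479  0.0247] jaw 22.53 tilt [ 0.0015 -0.0009] f [ 0.2  0.9 -1.3] w 33.5
  shift [ 0.7 -0.6  4.2] turn [ 0.06  0.08 -0.17]
```

Call:
step_arm([
  [0.5,-0.5,2,0,0,0],
  [0,0,1.5,0,0,0],
  [0,0,1,0,0,0],
  [0,0,0,0,0,0],
])

```text
clock: 34.35
position: [0.5463, -0.3477, 0.0206]
ee_rot: [0.555, 0.832, 0.0, 0.001]
ft_force: [-0.4, -0.7, -1.1]
grip_width: 0.391
```

Call:
step_arm([
  [0,0,0.8,0,0,0],
  [0,0,0,0,0,0],
])

```text
clock: 34.6
position: [0.5465, -0.3479, 0.0206]
ee_rot: [0.555, 0.832, 0.0, 0.001]
ft_force: [-0.8, -0.7, -0.8]
grip_width: 0.39
```

Call:
step_arm([
  [0,0,0,0,0,0],
  [0,0,0,0,0,0],
  [0,0,0,0,0,0],
  [0,0,-10,0,0,0],
  [0,0,-25,0,0,0],
  [0,0,-40,0,0,0],
  [0,0,-40,0,0,0],
  [0,0,0,0,0,0],
  [0,0,0,0,0,0],
], jaw=58)

```text
clock: 35.72
position: [0.5464, -0.3478, 0.1418]
ee_rot: [0.555, 0.832, 0.0, 0.002]
ft_force: [0.2, 0.4, -1.4]
grip_width: 0.678
```

Run:
```python
from h import *
plan([.546,-.3475,.14],22.7)
i,_=look("wrist","pics/w18.png");print(pj(i,[(.5465,-.347,.044),(.5187,-.280,.074)]))
look("side","pics/s18.png");look("scene","pics/c18.png")
```

```text
pos [ 0.5464 -0.3478  0.1418] jaw 22.53 tilt [ 0.004  -0.0022] f [ 0.2  0.4 -1.4] w 57.9
  shift [ 0.4 -0.3  1.8] turn [ 0.16  0.21 -0.17]
[[321.65941574 203.58841131]
 [321.64902208 116.99058348]]
```

View pics/w18.png

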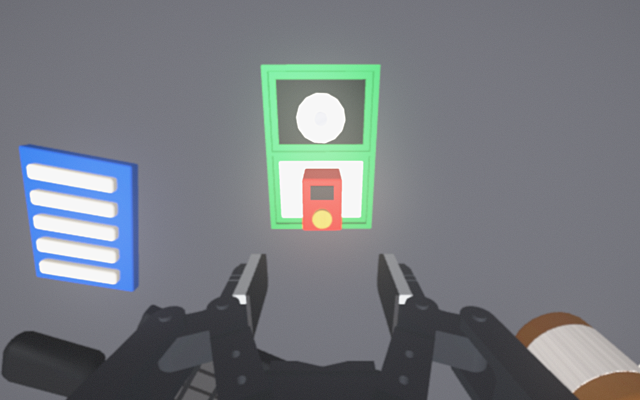

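View pics/s18.png

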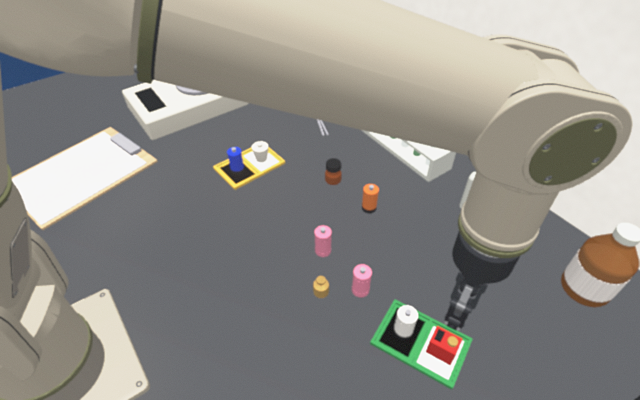

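View pics/c18.png

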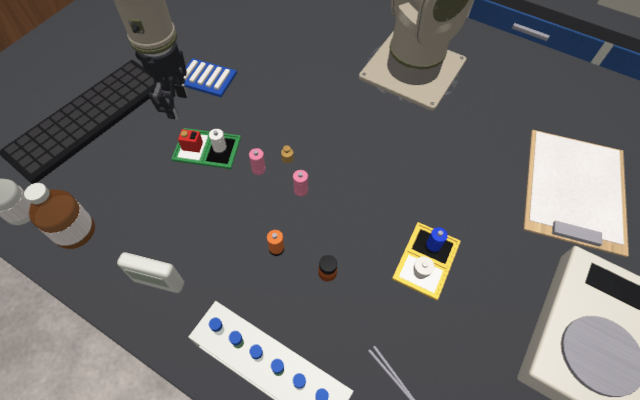

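```bash
python3 -c "
from workcell import manip
print(manip.hand_in())"
```

```text
the job is handed in; nothing more can be done
None
```

I placed all four items upright in their bays in the order you listed, and the job is handed in at about 36 s. In the yellow tray, the blue cartridge is in the black-lined bay and the crucible in the white-lined bay. In the green tray, the white cartridge is in the black-lined bay and the red sensor module in the white-lined bay, turned to line up with the tray.

**Placing:** Wrist pictures taken after each release put every item within about 1–2 mm of its bay centre. The largest difference was the blue cartridge, about 2 pixels or 1.5 mm.

**Everything else:** The final scene and side pictures show the orange cartridge, jar, brass weight and pink look-alikes standing where they were. The gripper was empty and about 14 cm up.

**Disagreement:** The side camera read 2–4 mm off the other two in most measurements, so I relied on the wrist and scene cameras. No check failed.

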